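# Roll the spare outfeed rollers into their locked pen

### The job

Put the spare rollers away: draw back the red-knobbed bolt, slide the yellow gate fully open, and roll every waiting roller along the lane into the pen so that each comes to rest squarely on a blue tape line of its own (any line). Roll them, so that they turn, without dragging them or picking them up. Then slide the gate shut and shoot the bolt home; leave the other things on the table alone.

Things in the scene. Friction and masses are not known exactly. Their poses are not given: they have to be found in the camera images.
- pen: fixed roller lane: plywood sheet (2 mm thick) on the table, low side rails (22 mm high, inner faces 90 mm either side of the middle), end rails with inner faces at y = +0.353 and -0.41. Origin: on the table, mid-width, under the gate, which divides it: -y is the pen with the lines, +y where the rollers wait; x runs across. A roller lying against a rail or another can be rolled off it from on top
- gate (a joint): yellow gate bar (10 mm thick, 6 to 42 mm above the table) across the pen's mouth at pen y = 0; 0 = shut, slides along the pen's +x, away from the robot, to 0.18 = fully open, clear of the lane; drag about 2 N, stays where left. While the bolt is shut it moves only about 3 mm
- gate_knob (a point): middle of the black upright knob on the gate's near end: 20 mm diameter, 52 to 82 mm above the table; moves with the gate (shut: pen x = -0.081)
- bolt (a joint): steel locking bolt beside the gate's far end; 0 = shut (its tongue stands across the gate's lug), slides along the pen's -y to 0.03 = fully drawn; below about 0.018 it blocks the gate, and it can only be shut again when the gate is shut to within 3 mm; drag about 2 N, stays where left
- bolt_knob (a point): middle of the red upright knob on the bolt: 18 mm diameter, 71 to 105 mm above the table; moves with the bolt (shut: pen x = 0.171, y = -0.046). The gate's steel lug, 70 mm high, stands 40 mm to the pen's +y side of it
- line_1: strip of blue tape stuck flat on the lane sheet in the pen, 160 x 20 mm, 0.6 mm thick, nothing to bump over; line 1 is the farthest from the gate, about 325 mm inside it. Origin at its middle, its x axis along the tape (across the lane), y along the lane
- line_2: strip of blue tape stuck flat on the lane sheet in the pen, 160 x 20 mm, 0.6 mm thick, nothing to bump over; line 2 is the middle one, about 210 mm inside it. Origin at its middle, its x axis along the tape (across the lane), y along the lane
- line_3: strip of blue tape stuck flat on the lane sheet in the pen, 160 x 20 mm, 0.6 mm thick, nothing to bump over; line 3 is the nearest to the gate, about 95 mm inside it. Origin at its middle, its x axis along the tape (across the lane), y along the lane
- roller_1: grey felt-covered roller on its side, axis across the lane, 48 mm diameter, 90 mm long, 0.2-0.4 kg, red band near each end; first in the queue (nearest the gate); may be absent. Origin at its centre (26 mm above the table), x along its axis; y, z turn as it rolls. Slides on fingers (friction 0.5), rolls ahead of a finger at mid-height, runs on about 1 cm after a push at 0.1 m/s
- roller_2: grey felt-covered roller on its side, axis across the lane, 48 mm diameter, 90 mm long, 0.2-0.4 kg, red band near each end; second in the queue; may be absent. Origin at its centre (26 mm above the table), x along its axis; y, z turn as it rolls. Slides on fingers (friction 0.5), rolls ahead of a finger at mid-height, runs on about 1 cm after a push at 0.1 m/s
- roller_3: grey felt-covered roller on its side, axis across the lane, 48 mm diameter, 90 mm long, 0.2-0.4 kg, red band near each end; last in the queue; may be absent. Origin at its centre (26 mm above the table), x along its axis; y, z turn as it rolls. Slides on fingers (friction 0.5), rolls ahead of a finger at mid-height, runs on about 1 cm after a push at 0.1 m/s
- tape_measure: yellow tape measure, 37 x 84 x 64 mm, a bystander standing by the work; origin at the centre of its underside
- screw_box_2: brown carton of screws, 62 x 102 x 50 mm, a bystander standing by the work; origin at the centre of its underside
- offcut_3: short block of wood, 50 x 75 x 50 mm, a bystander standing by the work; origin at the centre of its underside

How it is judged:
On the way, in this order (a step that is already met when the one before it is completed fails the run):
1. draw the bolt back (value of joint bolt above 0.02 m and value of joint gate below 0.02 m), for 0.1 s.
2. slide the gate fully open (value of joint gate above 0.165 m), for 0.2 s.
3. roller 1 rolls (turning, not dragged) through the gate into the pen (y of roller_1 in the frame of pen below -0.03 m and angle between roller_1's own z axis and vertical above 0.7 rad), for 0.05 s.
4. roller 2 rolls (turning, not dragged) through the gate into the pen (y of roller_2 in the frame of pen below -0.03 m and angle between roller_2's own z axis and vertical above 0.7 rad), for 0.05 s.
5. roller 3 rolls (turning, not dragged) through the gate into the pen (y of roller_3 in the frame of pen below -0.03 m and angle between roller_3's own z axis and vertical above 0.7 rad), for 0.05 s.
At the end, for the whole second after the job is handed in: Every roller present lies at rest in the pen, its centre within 11 mm of the middle of a tape line along the lane and within 50 mm across it, its axis within 0.25 rad of the tape; the gate is shut (under 6 mm) and the bolt shut again (under 7 mm) (((y of roller_1 in the frame of line_1 between -0.011 and 0.011 m and x of roller_1 in the frame of line_1 between -0.05 and 0.05 m and angle between the x axis of roller_1 and the x axis of line_1, either way round below 0.25 rad) or (y of roller_1 in the frame of line_2 between -0.011 and 0.011 m and x of roller_1 in the frame of line_2 between -0.05 and 0.05 m and angle between the x axis of roller_1 and the x axis of line_2, either way round below 0.25 rad) or (y of roller_1 in the frame of line_3 between -0.011 and 0.011 m and x of roller_1 in the frame of line_3 between -0.05 and 0.05 m and angle between the x axis of roller_1 and the x axis of line_3, either way round below 0.25 rad)) and ((y of roller_2 in the frame of line_1 between -0.011 and 0.011 m and x of roller_2 in the frame of line_1 between -0.05 and 0.05 m and angle between the x axis of roller_2 and the x axis of line_1, either way round below 0.25 rad) or (y of roller_2 in the frame of line_2 between -0.011 and 0.011 m and x of roller_2 in the frame of line_2 between -0.05 and 0.05 m and angle between the x axis of roller_2 and the x axis of line_2, either way round below 0.25 rad) or (y of roller_2 in the frame of line_3 between -0.011 and 0.011 m and x of roller_2 in the frame of line_3 between -0.05 and 0.05 m and angle between the x axis of roller_2 and the x axis of line_3, either way round below 0.25 rad)) and ((y of roller_3 in the frame of line_1 between -0.011 and 0.011 m and x of roller_3 in the frame of line_1 between -0.05 and 0.05 m and angle between the x axis of roller_3 and the x axis of line_1, either way round below 0.25 rad) or (y of roller_3 in the frame of line_2 between -0.011 and 0.011 m and x of roller_3 in the frame of line_2 between -0.05 and 0.05 m and angle between the x axis of roller_3 and the x axis of line_2, either way round below 0.25 rad) or (y of roller_3 in the frame of line_3 between -0.011 and 0.011 m and x of roller_3 in the frame of line_3 between -0.05 and 0.05 m and angle between the x axis of roller_3 and the x axis of line_3, either way round below 0.25 rad)) and linear speed of each of roller_1, roller_2, roller_3 below 0.01 m/s and value of joint gate below 0.006 m and value of joint bolt below 0.007 m); the robot touches nothing.
It fails at once if a roller is lifted off the table (12 mm) or tipped on end (height (world z) of any of roller_1, roller_2, roller_3 above 0.038 m or angle between any of roller_1, roller_2, roller_3's own x axis and vertical below 1.1 rad or angle between any of roller_1, roller_2, roller_3's own x axis and vertical above 2.04 rad).
It fails at once if a bystander (tape measure, carton of screws, small wooden block) is moved by more than 3 cm (distance of any of tape_measure, screw_box_2, offcut_3 from where it was at the start of the episode above 0.03 m).
Of roller_1, roller_2, roller_3 only 2 to 3 are there at a start; the rules pass over those that are not, and their reading is None.
At some moment in a run one of roller_1, roller_2, roller_3 may be knocked a few centimetres aside while the robot is not near it.
Once in a run the grip may slacken for a moment while it holds something.
It also fails if it takes over 210 s, if anything falls off the work surface, if the arm or the gripper's body presses on something with over 40 N, if the wrist force passes 120 N, or if a joint passes its speed limit or range.

### The arm

A 6-joint arm with a two-finger parallel gripper is mounted at the origin on a cart in front of the work surface, level with it; the furniture and walls round the work are solid. World frame = base frame: x ahead of the robot, y to its left, z up, the work surface at z = 0. Lengths are in m, angles in rad, forces in N, time in s.
With the tool pointing down it reaches from about 0.375 to 0.9 m from the base axis. Payload 3.1 kg.
Tool frame: the origin (TCP) lies at the very end of the fingers, on their centre line; the grasp point (between the pads) lies 19 mm behind it (manip.hold_point_z is the distance from the TCP to the grasp point, in m); y points along the fingers, z is the direction in which the jaws open and shut, and the axes are right-handed (so a half turn about y gives the same grasp; the last joint's range is limited). The gripper opens to 85 mm and grips with 20 to 120 N. Pads are 22 mm wide; open, the fingers measure 114 mm over their backs; the gripper's body (76 mm by 85 mm) begins 54 mm behind the grasp point. The pads swing forward as they close: fully open they stand 13 mm farther back than shut.
Start: joints at [1.089, 0.527, 1.433, -0, 1.181, -0.178], TCP at [0.187, 0.596, 0.231] pointing down, gripper open.
Joint ranges: [-3.08, 3.08], [-0.75, 2.2], [0.22, 2.44], [-1.43, 4.57], [0, 2.65], [-2.85, 2.85]. Speed limits (rad/s): [2.79, 2.79, 3.14, 3.14, 3.14, 3.14].

### API

Orientations are given as a unit quaternion [x, y, z, w].
In Python, from station import manip, eyes, workorder gives the robot as it stands. The module is installed in compiled form; this text tells all that it offers.
- The arm moves only by the shell command python3 -m jog 'ROWS' [OPENING] [FORCE]. ROWS is JSON, a list of rows, each a list of 2 entries, a list of its own where there are three numbers: the shift along the tool's x, y, z in cm, then the turn about the tool's y in rad. A call has 1 to 20 rows; each row is the pose to reach, as a shift and turn from the pose commanded when the call began, along the tool's axes at that moment; what a row does not reach only later rows make up. A row lasts 1/12 s, in which the tool goes at most 41.7 mm and 7.16 degrees, less where a joint would pass 70% of its speed; a pose out of reach is approached as far as the arm can. A call with a gripper value outside its range is refused whole. OPENING is the finger opening in cm, from 0 to 8.54, set as the call begins (- or left out, the last holds). The fingers move at their own pace and stop on an object; FORCE is the grip in N (left out, the last holds). Time passes only in rows, so rows that repeat a pose let the fingers close. It gives the time, the measured TCP pose, the force and the opening at its end, in the units of the state.
- manip.sense(): the state, without advancing time (a new reading comes with each control period).
- eyes.snapshot(name): name is "side" or "top" or "wrist"; returns a dict with "frame" (420x560x3 uint8, red, green, blue), "vfov" (degrees; the focal length in pixels is half the picture's height over the tangent of half this angle, whatever the lens; pixels are square), "cx", "cy" (the principal point, pixels), "k1" (the pictures are not rectified: a ray, as slopes to the right and down, at radius r is drawn at 1 + k1 r^2 times it, then the intrinsics apply), "rvec" (rotation vector, rad) and "tvec" (3), from world to camera coordinates, as OpenCV has them. Camera axes: x right, y down, z forward; pixel columns grow to the right and rows downward; lengths in m; the calibration is good to about 2 mm. A picture is of the moment at which its call begins. There is no depth.
- workorder.sign_off(): hands the job in, once; it reports no verdict.
The state is a dict: "t": time; "q": joint angles; "qd": joint speeds; "tau": joint torques, N m; "tcp_pos": TCP position; "tool_rot": TCP orientation; "force": force on the tool from outside, world axes, zero at the start; "ft_torque": the same for the moment, N m; "finger_gap": opening from 0.0 (shut) to 1.0 (fully open).
Only numpy, scipy, OpenCV 4.12 (cv2) and the standard library are available. Lean on these libraries where they do the work, as an engineer would, in place of code of your own. Each camera call takes 0.05 s, during which the arm holds its last target. There are 200 camera calls.

## Working session

There is one attempt and no reset: what is moved stays moved. The work goes in short steps, Python scripts to look and compute and a shell command to move; the robot and the scene stay as the last step left them, time stands still between calls to the robot, and variables do not carry over. Pictures are saved under pics/ and viewed, about 12 in all and at most 16, crops included, and the job is handed in when it is done.

```bash
mkdir -p pics
cat > h.py <<'E'
import numpy as np, cv2
from station import manip, eyes, workorder
from scipy.spatial.transform import Rotation as R
def snap(name,fn=None):
    s=eyes.snapshot(name); np.save(f'/tmp/{name}.npy',s,allow_pickle=True)
    if fn: cv2.imwrite(f'pics/{fn}.png',s['frame'][:,:,::-1])
    return s
def load(name): return np.load(f'/tmp/{name}.npy',allow_pickle=True).item()
def cam(s):
    h=s['frame'].shape[0]; f=h/2/np.tan(np.radians(s['vfov'])/2)
    return f,R.from_rotvec(np.ravel(s['rvec'])).as_matrix(),np.ravel(s['tvec'])
def ray(s,u,v):
    f,Rm,t=cam(s); d=np.array([(u-s['cx'])/f,(v-s['cy'])/f]); p=d.copy()
    for _ in range(30): p=d/(1+s['k1']*(p@p))
    return -Rm.T@t, Rm.T@np.r_[p,1]
def at(s,u,v,z):
    o,d=ray(s,u,v); return o+d*(z-o[2])/d[2]
def proj(s,P):
    f,Rm,t=cam(s); c=Rm@np.asarray(P,float)+t; p=c[:2]/c[2]; p=p*(1+s['k1']*(p@p))
    return f*p+[s['cx'],s['cy']]
def crop(s,fn,u0,v0,u1,v1,k):
    im=s['frame'][v0:v1,u0:u1,::-1]; cv2.imwrite(f'pics/{fn}.png',cv2.resize(im,None,fx=k,fy=k,interpolation=cv2.INTER_CUBIC))
E
python3 - <<'E'
from h import *
for n in('top','side'):
    s=snap(n,n+'0'); o,d=ray(s,s['cx'],s['cy']); print(n,o,d,s['k1'],cam(s)[0])
st=manip.sense(); print(st); print(R.from_quat(st['tool_rot']).as_matrix().round(3))
E
```

```text
top [ 0.40311602 -0.10852195  1.22504096] [ 0.15763786 -0.00970274 -0.98744932] -0.057538480681692164 423.2718919725455
side [ 0.63754046 -0.9515963   0.56458128] [-0.02854761  0.8772355  -0.47921072] -0.06786029531082216 392.59651498403156
{'t': 0.1, 'q': array([ 1.08849664e+00,  5.28379466e-01,  1.43380801e+00, -4.70394926e-06,
        1.18142678e+00, -1.78490113e-01]), 'qd': array([-0.00024754, -0.00104959, -0.00196604, -0.00014244, -0.00154013,
       -0.00023052]), 'tau': array([-5.64906168e-04, -4.43307602e+01, -1.78586751e+01, -2.55780269e-04,
        3.89939407e-03,  9.83771145e-06]), 'tcp_pos': array([0.18662522, 0.59578509, 0.23041688]), 'tool_rot': array([ 0.69964051, -0.10723003,  0.10676919, -0.69828734]), 'force': array([-0.30748044,  0.46238678, -1.27845186]), 'ft_torque': array([-0.03213987, -0.00241419,  0.00632202]), 'finger_gap': 0.9976729089959041}
[[ 0.954 -0.001  0.299]
 [-0.299 -0.002  0.954]
 [-0.    -1.    -0.002]]
```

View pics/top0.png

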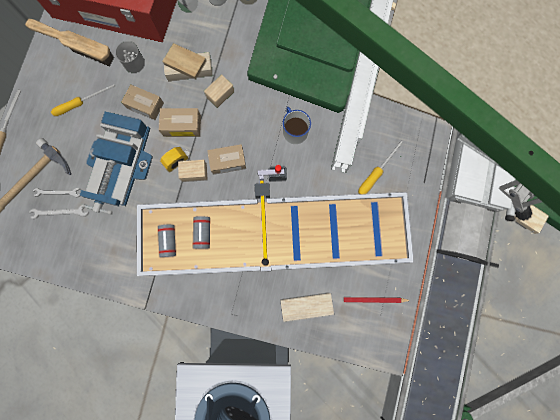

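View pics/side0.png

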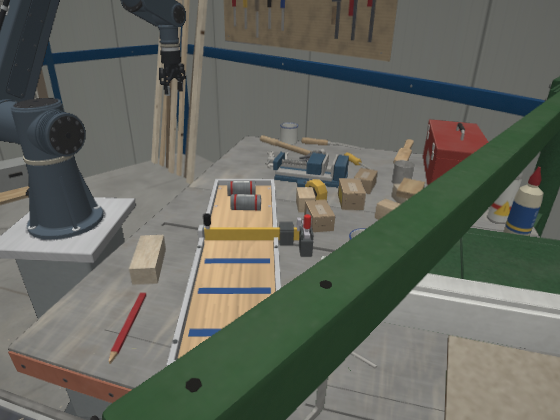

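Top: the lane runs horizontally, with two rollers at about (166,240) and (201,233). The gate is at column 264, with the black knob at (265,262) and the red knob at (278,169). I'll enlarge to measure.

Run:
```python
from h import *
s=load('top'); crop(s,'c1',130,155,420,285,2.75)
# colour-based: blue lines
im=s['frame'].astype(int)
for n,m,z in(('blue',(im[...,2]>120)&(im[...,0]<80)&(im[...,2]-im[...,0]>70),.0026),('red',(im[...,0]>130)&(im[...,1]<60),.1)):
    k,l,st,c=cv2.connectedComponentsWithStats(m.astype(np.uint8))
    for i in range(1,k):
        if st[i,4]>15 and 130<c[i,0]<420 and 155<c[i,1]<290: print(n,c[i].round(1),st[i],at(s,*c[i],z).round(4))
for u,v,z in((265,262,.082),(278,169,.105),(138,206,.022),(138,275,.022),(407,194,.022),(411,262,.022)): print(u,v,at(s,u,v,z).round(4))
```

```text
blue [376.  228.7] [371 202  11  54 298] [ 0.5366 -0.406   0.0026]
blue [333.7 230.5] [329 204  10  54 332] [ 0.5293 -0.282   0.0026]
blue [295.2 232.4] [291 206  10  54 338] [ 0.5223 -0.17    0.0026]
red [277.6 167.5] [275 165   6   6  28] [ 0.6897 -0.1157  0.1   ]
red [200.7 220.6] [194 220  14   2  23] [0.5402 0.088  0.1   ]
red [164.9 228.9] [158 228  14   3  20] [0.5163 0.183  0.1   ]
red [200.4 242.9] [193 242  15   2  16] [0.4805 0.0864 0.1   ]
red [166.1 250.9] [159 250  14   3  18] [0.4577 0.1765 0.1   ]
265 262 [ 0.4336 -0.0858  0.082 ]
278 169 [ 0.6843 -0.1167  0.105 ]
138 206 [0.589 0.285 0.022]
138 275 [0.3924 0.2724 0.022 ]
407 194 [ 0.6375 -0.4949  0.022 ]
411 262 [ 0.4405 -0.5002  0.022 ]
```

View pics/c1.png

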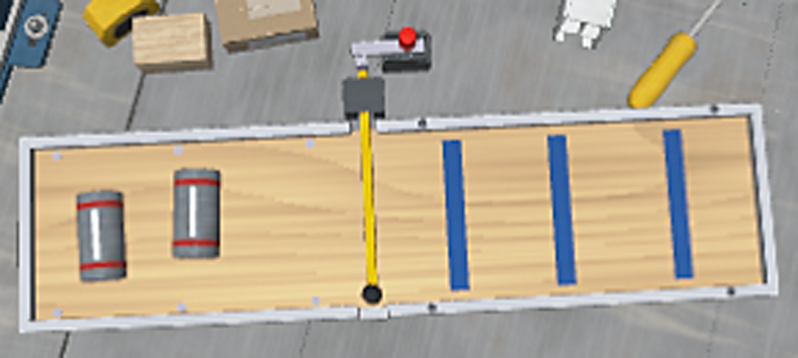

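```bash
cat >> h.py <<'E'
PO=np.array([.515,-.080,0]); TH=.0605
PX=np.array([np.cos(TH),np.sin(TH),0]); PY=np.array([-np.sin(TH),np.cos(TH),0])
def pen(P): d=np.asarray(P)-PO; return np.array([d@PX,d@PY,P[2]])
def wor(x,y,z): return PO+x*PX+y*PY+np.array([0,0,z])
def tcp():
    st=manip.sense(); M=R.from_quat(st['tool_rot']).as_matrix()
    print('t',round(st['t'],2),'tcp pen',pen(st['tcp_pos']).round(4),'yaw err',round(np.arctan2(M[:,0]@PX,-M[:,0]@PY),3),'F',np.round(st['force'],1),'gap',round(st['finger_gap'],3)); return st,M
def rows_to(x,y,z):
    st,M=tcp(); print('tool shift cm',(M.T@(wor(x,y,z)-st['tcp_pos'])*100).round(2))
E
python3 - <<'E'
from h import *
s=load('top'); b=load('side')
for n,u,v in(('L1',376,228.7),('L2',333.7,230.5),('L3',295.2,232.4)): print(n,pen(at(s,u,v,.0026)).round(4))
for u,v in((200.7,220.6),(200.4,242.9),(164.9,228.9),(166.1,250.9)): print('band',pen(at(s,u,v,.048)).round(4))
print('gknob',pen(at(s,265,262,.082)).round(4),'bknob',pen(at(s,277.6,167.5,.103)).round(4))
for a,c in((138,206),(138,275),(407,194),(411,262)): print('corner',pen(at(s,a,c,.022)).round(4))
# beam centre line
def plane(s,p,q):
    o,d1=ray(s,*p); _,d2=ray(s,*q); n=np.cross(d1,d2); n/=np.linalg.norm(n); return n,n@o
n1,c1=plane(s,(363,45),(520,160)); n2,c2=plane(b,(160,395),(560,115))
for y in(-.3,-.45,-.6,-.8):
    print('beam',np.linalg.solve(np.array([n1,n2,[0,1,0]]),[c1,c2,y]).round(3))
rows_to(.171,0.02,.2)
E
```

```text
L1 [ 0.0018 -0.3267  0.0026]
L2 [ 0.0022 -0.2025  0.0026]
L3 [ 0.0017 -0.0904  0.0026]
band [0.0422 0.1749 0.048 ]
band [-0.0201  0.1769  0.048 ]
band [0.0232 0.2755 0.048 ]
band [-0.0383  0.2726  0.048 ]
gknob [-0.0816 -0.0009  0.082 ] bknob [ 0.1716 -0.046   0.103 ]
corner [0.096  0.3598 0.022 ]
corner [-0.101   0.3592  0.022 ]
corner [ 0.0972 -0.4215  0.022 ]
corner [-0.0997 -0.4149  0.022 ]
beam [ 0.966 -0.3    0.286]
beam [ 0.84  -0.45   0.301]
beam [ 0.714 -0.6    0.316]
beam [ 0.547 -0.8    0.335]
t 0.1 tcp pen [-0.2869  0.6944  0.2304] yaw err 1.206 F [-0.3  0.5 -1.3] gap 0.998
tool shift cm [ 66.82   3.11 -46.69]
```

```bash
python3 -m jog '[[[66.8,0,-46.7],1.206],[[66.8,0,-46.7],1.206],[[66.8,0,-46.7],1.206],[[66.8,0,-46.7],1.206],[[66.8,0,-46.7],1.206],[[66.8,0,-46.7],1.206],[[66.8,0,-46.7],1.206],[[66.8,0,-46.7],1.206],[[66.8,0,-46.7],1.206],[[66.8,0,-46.7],1.206],[[66.8,0,-46.7],1.206],[[66.8,0,-46.7],1.206],[[66.8,0,-46.7],1.206],[[66.8,0,-46.7],1.206],[[66.8,0,-46.7],1.206],[[66.8,0,-46.7],1.206],[[66.8,0,-46.7],1.206],[[66.8,0,-46.7],1.206],[[66.8,0,-46.7],1.206],[[66.8,0,-46.7],1.206]]' 0 40
python3 -c "
from h import *
rows_to(.171,-.015,.13)"
```

```text
t: 1.77
tcp_pos: [0.687, -0.0536, 0.2307]
tool_rot: [0.514, -0.484, 0.486, -0.514]
force: [0.4, -0.6, 0.0]
finger_gap: -0.001
t 1.77 tcp pen [0.1733 0.0159 0.2307] yaw err -0.002 F [ 0.4 -0.6  0. ] gap -0.001
tool shift cm [ 3.08 10.07 -0.24]
```

```bash
python3 -m jog '[[[3.1,5,-0.2],0],[[3.1,10,-0.2],0],[[3.1,10,-0.2],0],[[3.1,10,-0.2],0],[[3.1,10,-0.2],0]]' 
python3 -c "
from h import *
rows_to(.171,-.015,.08)
s=snap('side'); u,v=proj(s,wor(.171,-.046,.09)).astype(int); 
w=snap('wrist')
a=cv2.resize(s['frame'][v-70:v+60,u-80:u+80],(640,520),interpolation=2); b=w['frame']
cv2.imwrite('pics/w1.png',np.hstack([cv2.resize(a,(400,400)),cv2.resize(b,(400,400))])[:,:,::-1])
print(u,v)"
```

```text
t: 2.18
tcp_pos: [0.6833, -0.08, 0.1294]
tool_rot: [0.516, -0.486, 0.483, -0.514]
force: [-0.1, 0.5, 0.6]
finger_gap: 0.002
t 2.18 tcp pen [ 0.168  -0.0102  0.1294] yaw err -0.0 F [-0.1  0.5  0.6] gap 0.002
tool shift cm [0.49 4.94 0.32]
305 221
```

View pics/w1.png

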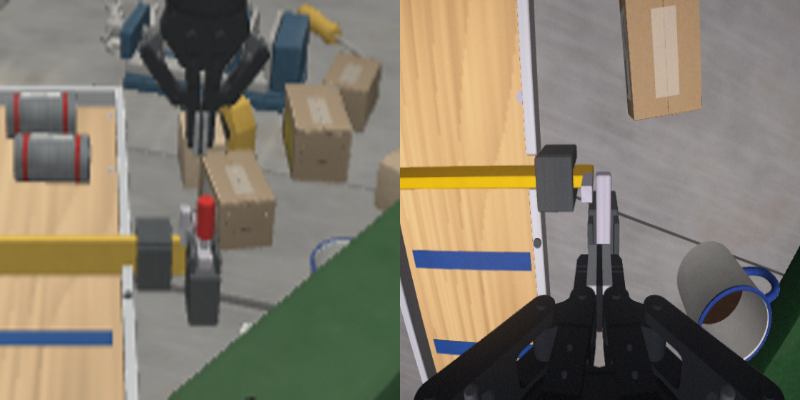

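The fingers stand aligned in x with the red knob, on its lug side. Next I go down and push.

```bash
python3 -m jog '[[[0.1,2.5,0.2],0],[[0.1,4.8,0.3],0],[[0.1,4.8,0.3],0],[[0.1,4.8,0.3],0],[[0.8,4.8,0.3],0],[[1.6,4.8,0.3],0],[[2.4,4.8,0.3],0],[[3.2,4.8,0.3],0],[[4.0,4.8,0.3],0],[[4.5,4.8,0.3],0],[[4.5,4.8,0.3],0],[[4.5,4.8,0.3],0],[[4.5,4.8,0.3],0]]' 
python3 -c "
from h import *
tcp()"
```

```text
t: 3.37
tcp_pos: [0.6908, -0.1232, 0.0843]
tool_rot: [-0.514, 0.485, -0.484, 0.516]
force: [-0.4, 7.9, 4.0]
finger_gap: 0.003
t 3.37 tcp pen [ 0.1728 -0.0538  0.0843] yaw err -0.0 F [-0.4  7.9  4. ] gap 0.003
```

```bash
python3 -m jog '[[[0.3,0,0],0],[[0.5,0,0],0],[[0.5,0,0],0],[[0.5,0,0],0]]' 
python3 -c "
from h import *
tcp()
s=snap('top'); im=s['frame'].astype(int); m=(im[...,0]>130)&(im[...,1]<60)
k,l,st,c=cv2.connectedComponentsWithStats(m.astype(np.uint8))
for i in range(1,k):
  if st[i,4]>4 and 130<c[i,0]<330 and 155<c[i,1]<290: print(c[i],st[i],pen(at(s,*c[i],.103)).round(4))
s=snap('side'); im=s['frame'].astype(int); m=(im[...,0]>130)&(im[...,1]<60)
k,l,st,c=cv2.connectedComponentsWithStats(m.astype(np.uint8))
for i in range(1,k):
  if st[i,4]>4 and 280<c[i,0]<340 and 190<c[i,1]<260: print(c[i],st[i]);print(proj(s,wor(.171,-.046,.088)),proj(s,wor(.171,-.076,.088)))
"
```

```text
t: 3.7
tcp_pos: [0.6907, -0.1235, 0.0843]
tool_rot: [-0.512, 0.487, -0.482, 0.517]
force: [1.1, 16.8, 6.3]
finger_gap: -0.001
t 3.7 tcp pen [ 0.1728 -0.054   0.0843] yaw err -0.001 F [ 1.1 16.8  6.3] gap -0.001
[308.42857143 222.92857143] [305 221   7   4  14]
[305.42841999 221.84877265] [306.58877301 228.11717394]
[308.2 229.7] [308 226   2   9  10]
[305.42841999 221.84877265] [306.58877301 228.11717394]
```

```bash
python3 -m jog '[[[-1.5,0,0],0],[[-1.5,-4,0],0],[[-2,-8,0],0],[[-5.9,-8,-4],0],[[-5.9,-8,-8],0],[[-5.9,-8,-12],0],[[-5.9,-8,-16],0],[[-5.9,-8,-20],0],[[-5.9,-8,-24],0],[[-5.9,-8,-25.4],0],[[-5.9,-8,-25.4],0],[[-5.9,-8,-25.4],0],[[-5.9,-8,-25.4],0],[[-5.9,-8,-25.4],0]]' 5
python3 -c "
from h import *
rows_to(-.081,0,.056)"
```

```text
t: 4.97
tcp_pos: [0.4355, -0.0874, 0.1635]
tool_rot: [-0.515, 0.484, -0.485, 0.515]
force: [-0.2, -0.4, 0.2]
finger_gap: 0.582
t 4.97 tcp pen [-0.0798 -0.0026  0.1635] yaw err 0.001 F [-0.2 -0.4  0.2] gap 0.582
tool shift cm [-0.28 10.75 -0.15]
```

```bash
python3 -m jog '[[[-0.3,3.5,-0.1],0],[[-0.3,7,-0.1],0],[[-0.3,9,-0.1],0],[[-0.3,10.7,-0.1],0],[[-0.3,10.7,-0.1],0],[[-0.3,10.7,-0.1],0],[[-0.3,10.7,-0.1],0]]' 
python3 -c "
from h import *
tcp()
s=snap('side'); u,v=proj(s,wor(-.081,0,.067)).astype(int)
crop(s,'g1',u-80,v-60,u+120,v+60,4)"
```

```text
t: 5.55
tcp_pos: [0.4334, -0.0838, 0.0566]
tool_rot: [-0.515, 0.484, -0.485, 0.515]
force: [0.1, 0.4, 0.6]
finger_gap: 0.585
t 5.55 tcp pen [-0.0816  0.0011  0.0566] yaw err 0.001 F [0.1 0.4 0.6] gap 0.585
```

View pics/g1.png

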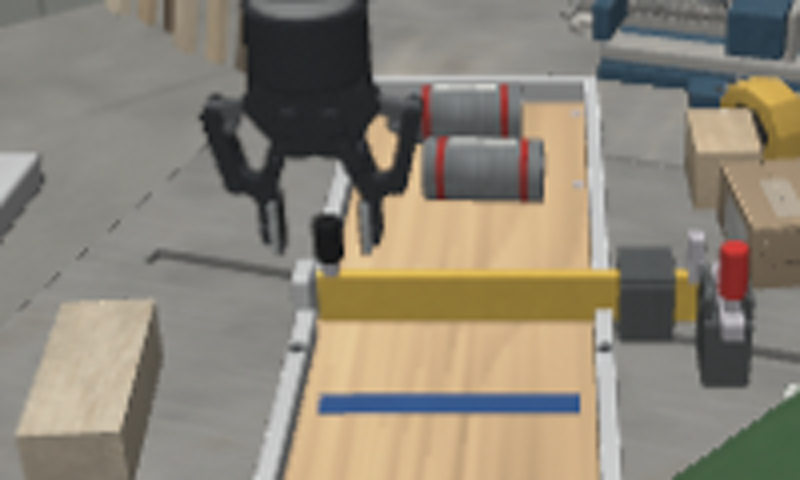

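The fingers straddle the black knob, and the red knob has moved back. Next, slide the gate.

```bash
python3 -m jog '[[[0,0,1.2],0],[[0,0,2.4],0],[[0,0,3.6],0],[[0,0,4.8],0],[[0,0,6],0],[[0,0,7.2],0],[[0,0,8.4],0],[[0,0,9.6],0],[[0,0,10.8],0],[[0,0,12],0],[[0,0,13.2],0],[[0,0,14.4],0],[[0,0,15.6],0],[[0,0,16.8],0],[[0,0,18],0],[[0,0,19],0],[[0,0,19.6],0],[[0,0,19.6],0],[[0,0,19.6],0],[[0,0,19.6],0]]' 
python3 -c "
from h import *
tcp()
"
```

```text
t: 7.27
tcp_pos: [0.6278, -0.0717, 0.057]
tool_rot: [-0.515, 0.484, -0.485, 0.515]
force: [0.5, -0.1, 0.5]
finger_gap: 0.585
t 7.27 tcp pen [0.1131 0.0014 0.057 ] yaw err 0.001 F [ 0.5 -0.1  0.5] gap 0.585
```

```bash
python3 -m jog '[[[0,0,0.4],0],[[0,0,0.7],0],[[0,0,0.7],0],[[0,0,0.7],0]]' 
python3 -c "
from h import *
tcp()
s=snap('top'); crop(s,'t2',130,155,420,285,2.75); print(proj(s,wor(.099,0,.082)))
"
```

```text
t: 7.6
tcp_pos: [0.6312, -0.0711, 0.0561]
tool_rot: [0.517, -0.487, 0.482, -0.513]
force: [-7.1, -1.6, 3.5]
finger_gap: 0.588
t 7.6 tcp pen [0.1165 0.0018 0.0561] yaw err 0.001 F [-7.1 -1.6  3.5] gap 0.588
[261.97441095 195.77975798]
```

View pics/t2.png

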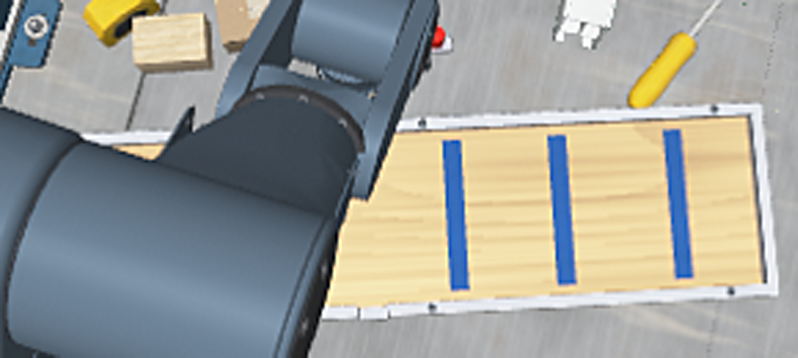

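The gate is at its stop (the arm hides it, but force and position agree). Now to get behind roller 1.

```bash
python3 -m jog '[[[0,0,-1.2],0],[[0,-4,-1.2],0],[[0,-8,-1.2],0],[[-4,-9,-3],0],[[-8,-9,-5],0],[[-12,-9,-7],0],[[-16,-9,-9],0],[[-20,-9,-10.9],0],[[-22.3,-9,-10.9],0],[[-22.3,-9,-10.9],0],[[-22.3,-9,-10.9],0],[[-22.3,-9,-10.9],0],[[-22.3,-9,-10.9],0]]' 4.5
python3 -c "
from h import *
rows_to(.011,.225,.012)
s=snap('wrist'); 
cv2.imwrite('pics/w2.png',s['frame'][:,:,::-1]); print(proj(s,wor(.042,.176,.050)),proj(s,wor(-.02,.176,.05)),proj(s,wor(-.0075,.274,.05)))"
```

```text
t: 8.73
tcp_pos: [0.5135, 0.1438, 0.1465]
tool_rot: [-0.514, 0.484, -0.485, 0.515]
force: [-0.1, 0.2, -0.6]
finger_gap: 0.527
t 8.73 tcp pen [0.0121 0.2235 0.1465] yaw err -0.001 F [-0.1  0.2 -0.6] gap 0.527
tool shift cm [-0.16 13.45 -0.12]
[317.61190888 261.2351288 ] [238.07160401 261.36145812] [250.65949249 134.33223235]
```

View pics/w2.png

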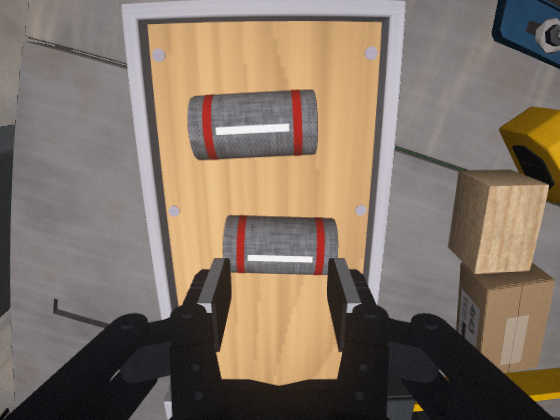

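```bash
python3 -c "
from h import *
s=load('wrist')
for u,v in((281,246),(253,125)): print(pen(at(s,u,v,.026)).round(4))
print(ray(s,280,210)[0],proj(s,manip.sense()['tcp_pos']))
for n in((.011,.176),(-.0075,.274)): print(proj(s,wor(*n,.026)))
"
```

```text
[0.0136 0.1775 0.026 ]
[-0.0075  0.2777  0.026 ]
[0.50794298 0.22653628 0.28937479] [279.64549343 271.2771147 ]
[277.87145157 247.62058752]
[253.07798713 129.99777662]
```

```bash
python3 -m jog '[[[-0.35,3.5,0],0],[[-0.35,7,0],0],[[-0.35,10,0],0],[[-0.35,12,0],0],[[-0.35,13.3,0],0],[[-0.35,13.3,0],0],[[-0.35,13.3,0],0],[[-0.35,13.3,0],0]]'
python3 -c "
from h import *
tcp()"
```

```text
t: 9.45
tcp_pos: [0.5133, 0.1475, 0.0139]
tool_rot: [-0.514, 0.485, -0.485, 0.515]
force: [-0.7, 0.1, -0.1]
finger_gap: 0.525
t 9.45 tcp pen [0.0121 0.2272 0.0139] yaw err -0.001 F [-0.7  0.1 -0.1] gap 0.525
```

```bash
python3 -m jog '[[[0.4,0,0],0],[[0.8,0,0],0],[[1.2,0,0],0],[[1.7,0,0],0],[[2.4,0,0],0],[[3.2,0,0],0],[[4,0,0],0],[[4.8,0,0],0],[[5.6,0,0],0],[[6.4,0,0],0],[[7.2,0,0],0],[[8,0,0],0],[[8.8,0,0],0],[[9.6,0,0],0],[[10.4,0,0],0],[[11.2,0,0],0],[[12,0,0],0],[[12.8,0,0],0],[[13.6,0,0],0],[[14.4,0,0],0]]'
python3 -c "
from h import *
tcp()"
```

```text
t: 11.12
tcp_pos: [0.5211, 0.0038, 0.0133]
tool_rot: [0.515, -0.485, 0.485, -0.515]
force: [0.6, 0.3, -0.6]
finger_gap: 0.53
t 11.12 tcp pen [0.0112 0.0832 0.0133] yaw err 0.0 F [ 0.6  0.3 -0.6] gap 0.53
```

```bash
python3 -m jog '[[[0.8,0,0],0],[[1.6,0,0],0],[[2.4,0,0],0],[[3.2,0,0],0],[[4,0,0],0],[[4.8,0,0],0],[[5.6,0,0],0],[[6.4,0,0],0],[[7.2,0,0],0],[[8,0,0],0],[[8.8,0,0],0],[[9.6,0,0],0],[[10.4,0,0],0],[[11.2,0,0],0],[[12,0,0],0],[[12.8,0,0],0],[[13.6,0,0],0],[[14.4,0,0],0],[[15.2,0,0],0],[[16,0,0],0]]'
python3 -c "
from h import *
tcp()
s=snap('side');u,v=proj(s,wor(0,-.1,.03)).astype(int); crop(s,'r1',u-100,v-100,u+100,v+100,3)"
```

```text
t: 12.78
tcp_pos: [0.5308, -0.156, 0.0133]
tool_rot: [0.515, -0.485, 0.485, -0.515]
force: [0.8, 0.8, -0.5]
finger_gap: 0.531
t 12.78 tcp pen [ 0.0112 -0.0768  0.0133] yaw err 0.001 F [ 0.8  0.8 -0.5] gap 0.531
```

View pics/r1.png

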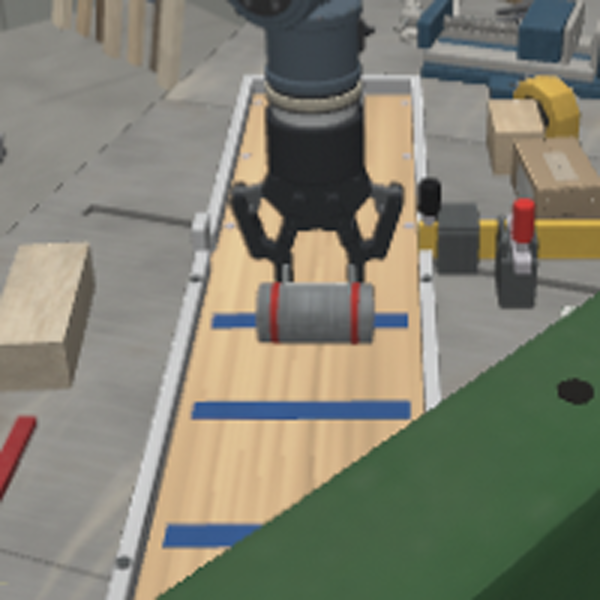

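Roller 1 rolls square, just past line 3, with the gate clear. Only two rollers are present, so line 2 will do for it, approached with a gentle stop.

```bash
python3 -m jog '[[[0.8,0,0],0],[[1.6,0,0],0],[[2.4,0,0],0],[[3.2,0,0],0],[[4,0,0],0],[[4.8,0,0],0],[[5.5,0,0],0],[[6.1,0,0],0],[[6.6,0,0],0],[[7.1,0,0],0],[[7.5,0,0],0],[[7.9,0,0],0],[[8.2,0,0],0],[[8.4,0,0],0],[[8.6,0,0],0],[[8.7,0,0],0],[[8.8,0,0],0],[[8.8,0,0],0],[[8.8,0,0],0],[[8.8,0,0],0]]'
python3 -m jog '[[[-0.4,0,0],0],[[-1,0,0],0],[[-2,0,0],0],[[-3,0,0],0],[[-4,-4,0],0],[[-6,-8,0],0],[[-10,-11,0],0],[[-14,-12,0],0],[[-18,-12,0],0],[[-22,-12,0],0],[[-26,-12,0],0],[[-28,-12,0],0],[[-28,-12,0],0],[[-28,-12,0],0]]'
python3 -c "
from h import *
tcp()
s=snap('top'); crop(s,'t3',130,155,420,285,2.75)
im=s['frame'].astype(int); m=(im[...,0]>120)&(im[...,1]<70)&(im[...,2]<70)
k,l,st,c=cv2.connectedComponentsWithStats(m.astype(np.uint8))
for i in range(1,k):
  if st[i,4]>4 and 130<c[i,0]<420 and 155<c[i,1]<290: print(c[i],st[i],pen(at(s,*c[i],.048)).round(4))
"
```

```text
t: 14.5
tcp_pos: [0.5362, -0.2429, 0.0133]
tool_rot: [0.515, -0.484, 0.484, -0.515]
force: [0.5, 1.1, 0.3]
finger_gap: 0.529
t: 15.67
tcp_pos: [0.518, 0.0388, 0.1333]
tool_rot: [0.516, -0.484, 0.483, -0.516]
force: [0.7, 0.6, 0.6]
finger_gap: 0.531
t 15.67 tcp pen [0.0102 0.1184 0.1333] yaw err 0.005 F [0.7 0.6 0.6] gap 0.531
[288.0625 167.6875] [285 165   7   7  32] [ 0.1837 -0.0771  0.048 ]
[332.3 216.2] [326 216  16   2  20] [ 0.0384 -0.1945  0.048 ]
[335. 238.] [328 237  15   3  17] [-0.0232 -0.1981  0.048 ]
```

View pics/t3.png

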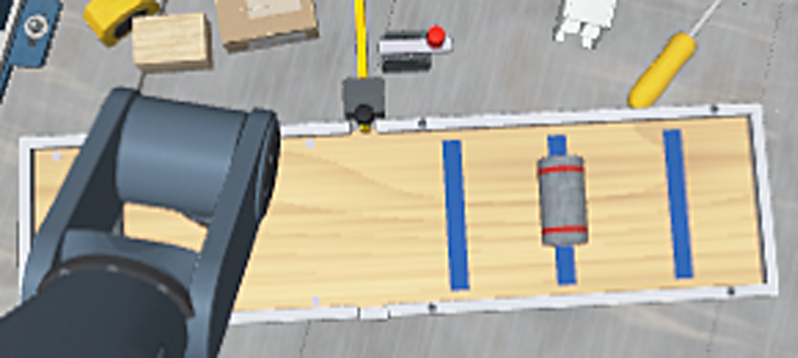

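Roller 1 lies about 3 mm short of the middle of line 2, square. That is within tolerance. Now roller 2.

```bash
python3 -m jog '[[[-4,-2,-0.5],0],[[-8,-2,-1],0],[[-12,-2,-1.8],0],[[-16,-2,-1.8],0],[[-20,-2,-1.8],0],[[-20.5,-2,-1.8],0],[[-20.5,-2,-1.8],0],[[-20.5,-2,-1.8],0],[[-20.5,-2,-1.8],0],[[-20.5,-2,-1.8],0]]'
python3 -c "
from h import *
rows_to(-.0075,.328,.013)
s=snap('wrist','w3'); print(proj(s,wor(-.0075,.277,.026)),proj(s,wor(0,.353,.022)))"
```

```text
t: 16.55
tcp_pos: [0.4891, 0.238, 0.1532]
tool_rot: [0.515, -0.485, 0.485, -0.514]
force: [0.5, 0.3, 0.6]
finger_gap: 0.527
t 16.55 tcp pen [-0.0066  0.319   0.1532] yaw err -0.002 F [0.5 0.3 0.6] gap 0.527
tool shift cm [-0.9  14.02 -0.08]
[278.4692987  238.32362713] [287.60165104 149.10953416]
```

View pics/w3.png

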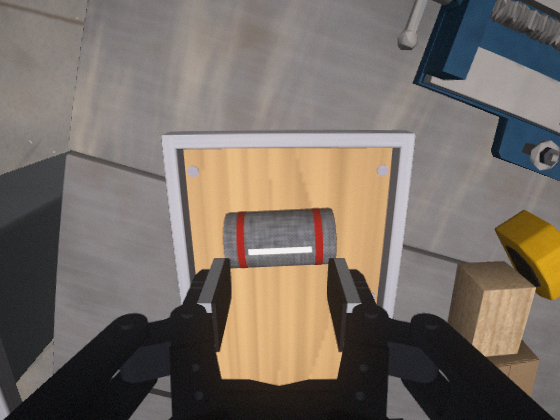

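```bash
python3 -m jog '[[[-0.9,3.5,0],0],[[-0.9,7,0],0],[[-0.9,10,0],0],[[-0.9,12.5,0],0],[[-0.9,13.9,0],0],[[-0.9,13.9,0],0],[[-0.9,13.9,0],0],[[-0.9,13.9,0],0]]'
python3 -c "
from h import *
tcp()"
```

```text
t: 17.27
tcp_pos: [0.4891, 0.2485, 0.0151]
tool_rot: [-0.514, 0.485, -0.485, 0.515]
force: [0.2, 0.1, -0.2]
finger_gap: 0.528
t 17.27 tcp pen [-0.006   0.3295  0.0151] yaw err -0.001 F [ 0.2  0.1 -0.2] gap 0.528
```

```bash
python3 -m jog '[[[0.4,0,0],0],[[0.8,0,0],0],[[1.2,0,0],0],[[1.7,0,0],0],[[2.4,0,0],0],[[3.2,0,0],0],[[4,0,0],0],[[4.8,0,0],0],[[5.6,0,0],0],[[6.4,0,0],0],[[7.2,0,0],0],[[8,0,0],0],[[8.8,0,0],0],[[9.6,0,0],0],[[10.4,0,0],0],[[11.2,0,0],0],[[12,0,0],0],[[12.8,0,0],0],[[13.6,0,0],0],[[14.4,0,0],0]]'
python3 -c "
from h import *
tcp()"
```

```text
t: 18.93
tcp_pos: [0.4969, 0.1045, 0.0143]
tool_rot: [-0.515, 0.485, -0.485, 0.515]
force: [0.1, -0.1, 0.6]
finger_gap: 0.527
t 18.93 tcp pen [-0.0069  0.1852  0.0143] yaw err 0.0 F [ 0.1 -0.1  0.6] gap 0.527
```

```bash
python3 -m jog '[[[0.8,0,0],0],[[1.6,0,0],0],[[2.4,0,0],0],[[3.2,0,0],0],[[4,0,0],0],[[4.8,0,0],0],[[5.6,0,0],0],[[6.4,0,0],0],[[7.2,0,0],0],[[8,0,0],0],[[8.8,0,0],0],[[9.6,0,0],0],[[10.4,0,0],0],[[11.2,0,0],0],[[12,0,0],0],[[12.8,0,0],0],[[13.6,0,0],0],[[14.4,0,0],0],[[15.2,0,0],0],[[16,0,0],0]]'
python3 -c "
from h import *
tcp()
s=snap('top'); crop(s,'t4',130,155,420,285,2.75)
s=snap('side');u,v=proj(s,wor(0,-.1,.03)).astype(int); crop(s,'r2',u-100,v-100,u+100,v+100,3)"
```

```text
t: 20.6
tcp_pos: [0.5067, -0.0553, 0.0143]
tool_rot: [0.515, -0.485, 0.485, -0.515]
force: [-0.7, 0.1, 0.4]
finger_gap: 0.527
t 20.6 tcp pen [-0.0068  0.0252  0.0143] yaw err 0.001 F [-0.7  0.1  0.4] gap 0.527
```

View pics/r2.png

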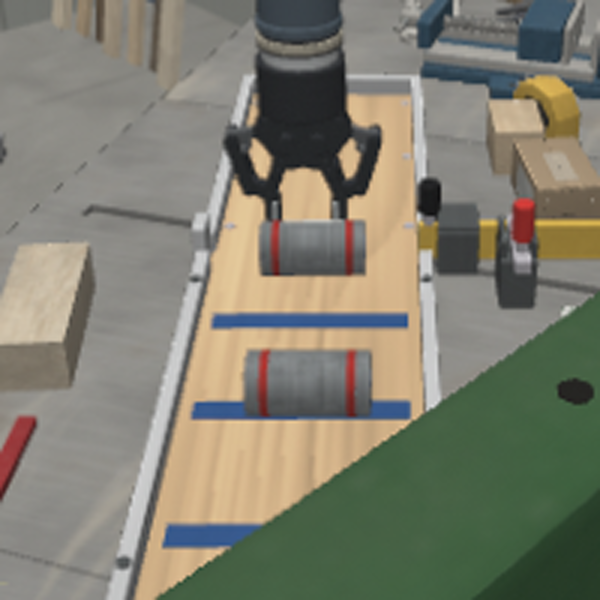

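```bash
cat >> h.py <<'E'
def bands(s):
    im=s['frame'].astype(int); m=(im[...,0]>110)&(im[...,1]<75)&(im[...,2]<75)
    k,l,st,c=cv2.connectedComponentsWithStats(m.astype(np.uint8))
    for i in range(1,k):
        if st[i,4]>4 and 130<c[i,0]<420 and 155<c[i,1]<290: print('band',c[i].round(1),st[i],pen(at(s,*c[i],.026)).round(4))
E
python3 -c "
from h import *
bands(load('top'))"
python3 -m jog '[[[0.8,0,0],0],[[1.6,0,0],0],[[2.4,0,0],0],[[3.2,0,0],0],[[3.9,0,0],0],[[4.6,0,0],0],[[5.2,0,0],0],[[5.7,0,0],0],[[6.2,0,0],0],[[6.6,0,0],0],[[7,0,0],0],[[7.3,0,0],0],[[7.5,0,0],0],[[7.7,0,0],0],[[7.8,0,0],0],[[7.9,0,0],0],[[7.9,0,0],0],[[7.9,0,0],0],[[7.9,0,0],0],[[7.9,0,0],0]]'
python3 -m jog '[[[-0.4,0,0],0],[[-1,0,0],0],[[-2,0,0],0],[[-3,0,0],0],[[-4,-4,0],0],[[-6,-8,0],0],[[-10,-11,0],0],[[-14,-12,0],0],[[-18,-12,0],0],[[-18,-12,0],0],[[-18,-12,0],0]]'
python3 -c "
from h import *
tcp()
s=snap('top'); crop(s,'t5',130,155,420,285,2.75); bands(s)"
```

```text
band [288.1 167.9] [285 165   7   7  35] [ 0.1885 -0.0781  0.026 ]
band [332.3 216.2] [326 216  16   2  20] [ 0.0412 -0.1978  0.026 ]
band [334.5 238. ] [327 237  16   3  20] [-0.0215 -0.2     0.026 ]
band [275.9 243.8] [274 243   4   3   8] [-0.0302 -0.0327  0.026 ]
t: 22.37
tcp_pos: [0.5114, -0.1331, 0.0143]
tool_rot: [0.515, -0.485, 0.484, -0.515]
force: [0.2, -0.2, -1.1]
finger_gap: 0.529
t: 23.28
tcp_pos: [0.4991, 0.0499, 0.1347]
tool_rot: [0.516, -0.483, 0.483, -0.516]
force: [0.5, -1.1, -0.1]
finger_gap: 0.528
t 23.28 tcp pen [-0.008   0.1306  0.1347] yaw err 0.006 F [ 0.5 -1.1 -0.1] gap 0.528
band [288.1 167.9] [285 165   7   7  35] [ 0.1885 -0.0781  0.026 ]
band [332.7 216.2] [326 216  16   2  21] [ 0.0411 -0.1989  0.026 ]
band [293.7 220.2] [287 219  16   4  21] [ 0.0345 -0.0865  0.026 ]
band [334.5 238. ] [327 237  16   3  20] [-0.0215 -0.2     0.026 ]
band [296.  242.1] [289 241  16   3  22] [-0.0281 -0.0898  0.026 ]
```

View pics/t5.png

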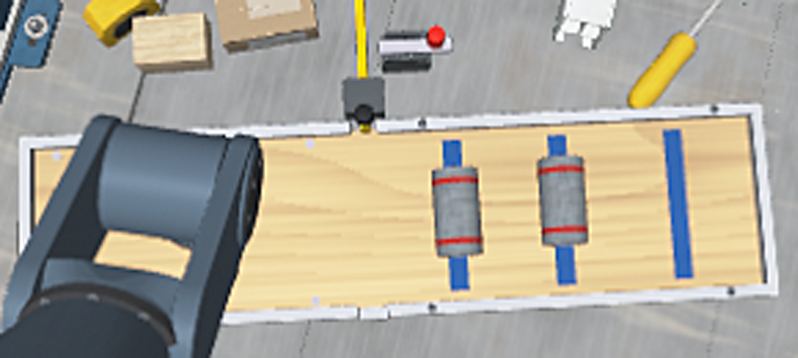

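Both rollers sit on lines: errors are about 2 and 3 mm, and they are square. Now to the gate knob.

```bash
python3 -m jog '[[[4,-1,3],0],[[8,-1,6],0],[[12,-1,9],0],[[13.1,-1,10.7],0],[[13.1,-1,10.7],0],[[13.1,-1,10.7],0],[[13.1,-1,10.7],0],[[13.1,-1,10.7],0],[[13.1,-1,10.7],0]]' 5
python3 -c "
from h import *
rows_to(.099,0,.056)"
```

```text
t: 24.08
tcp_pos: [0.6136, -0.0769, 0.1438]
tool_rot: [0.516, -0.485, 0.484, -0.515]
force: [-0.4, -0.2, 0.1]
finger_gap: 0.586
t 24.08 tcp pen [ 0.0986 -0.0029  0.1438] yaw err 0.001 F [-0.4 -0.2  0.1] gap 0.586
tool shift cm [-0.28  8.78  0.06]
```

```bash
python3 -m jog '[[[-0.3,3,0],0],[[-0.3,6,0],0],[[-0.3,8,0],0],[[-0.3,8.7,0],0],[[-0.3,8.7,0],0],[[-0.3,8.7,0],0]]'
python3 -m jog '[[[0,0,-1.2],0],[[0,0,-2.4],0],[[0,0,-3.6],0],[[0,0,-4.8],0],[[0,0,-6],0],[[0,0,-7.2],0],[[0,0,-8.4],0],[[0,0,-9.6],0],[[0,0,-10.8],0],[[0,0,-12],0],[[0,0,-13.2],0],[[0,0,-14.4],0],[[0,0,-15.6],0],[[0,0,-16.8],0],[[0,0,-18],0],[[0,0,-19],0],[[0,0,-19.8],0],[[0,0,-19.8],0],[[0,0,-19.8],0]]' 
python3 -m jog '[[[0,0,-0.3],0],[[0,0,-0.5],0],[[0,0,-0.5],0],[[0,0,-0.5],0]]'
python3 -c "
from h import *
tcp()
"
```

```text
t: 24.58
tcp_pos: [0.6151, -0.0744, 0.0578]
tool_rot: [-0.515, 0.484, -0.484, 0.515]
force: [0.2, -0.1, -0.3]
finger_gap: 0.584
t: 26.17
tcp_pos: [0.4217, -0.0885, 0.0588]
tool_rot: [-0.513, 0.481, -0.488, 0.516]
force: [5.4, 2.2, 3.9]
finger_gap: 0.584
t: 26.5
tcp_pos: [0.4215, -0.0893, 0.0588]
tool_rot: [-0.512, 0.479, -0.491, 0.517]
force: [17.9, 12.8, -3.2]
finger_gap: 0.58
t 26.5 tcp pen [-0.0939 -0.0036  0.0588] yaw err -0.002 F [17.9 12.8 -3.2] gap 0.58
```

```bash
python3 -c "
from h import *
s=snap('side');u,v=proj(s,wor(0.03,0,.05)).astype(int); a=s['frame'][v-50:v+50,u-100:u+100]
t=snap('top'); b=t['frame'][155:285,180:340]
cv2.imwrite('pics/g2.png',np.vstack([cv2.resize(a,(560,280),interpolation=2),cv2.resize(b,(395,320),interpolation=2).__class__((320,560,3),dtype=np.uint8)*0+cv2.resize(b,(560,320))])[:,:,::-1]); bands(t)
"
```

```text
band [288.  167.9] [285 165   7   7  34] [ 0.1888 -0.0779  0.026 ]
band [332.7 216.2] [326 216  16   2  21] [ 0.0411 -0.1989  0.026 ]
band [293.7 220.2] [287 219  16   4  21] [ 0.0345 -0.0865  0.026 ]
band [334.5 238. ] [327 237  16   3  20] [-0.0215 -0.2     0.026 ]
band [296.  242.1] [289 241  16   3  22] [-0.0281 -0.0898  0.026 ]
```

View pics/g2.png

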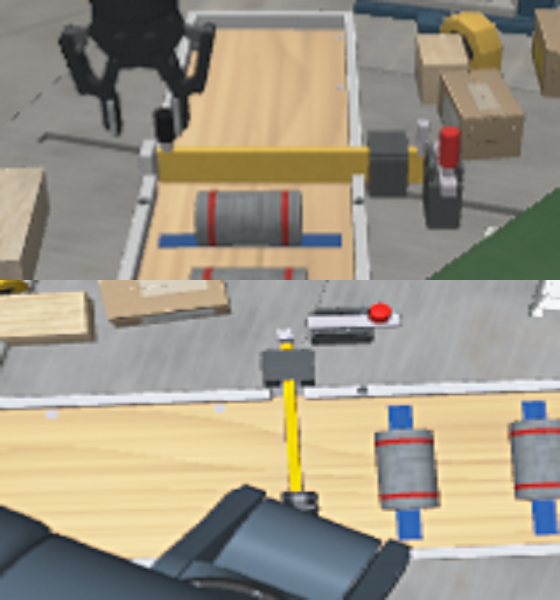

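```bash
python3 -c "
from h import *
s=load('side'); a=cv2.imread('pics/side0.png',0); b=cv2.cvtColor(s['frame'],cv2.COLOR_RGB2GRAY)
def cmp(P,r,tag,sc=8):
    u,v=proj(s,P).astype(int)
    A=cv2.resize(a[v-r:v+r,u-r:u+r],None,fx=sc,fy=sc,interpolation=2); B=cv2.resize(b[v-r-5:v+r+5,u-r-5:u+r+5],None,fx=sc,fy=sc,interpolation=2)
    _,m,_,l=cv2.minMaxLoc(cv2.matchTemplate(B,A,cv2.TM_CCOEFF_NORMED)); print(tag,(u,v),m,'shift px',l[0]/sc-5,l[1]/sc-5)
cmp(wor(.171,-.006,.06),7,'lug'); cmp(wor(-.081,0,.062),6,'knob'); cmp(wor(.1,0,.022),6,'rail ref')
print('px per cm x',proj(s,wor(.01,0,.06))-proj(s,wor(0,0,.06)))
"
```

```text
lug (np.int64(303), np.int64(223)) 0.7773656249046326 shift px 1.125 5.0
knob (np.int64(205), np.int64(221)) 0.9848411083221436 shift px -0.25 0.125
rail ref (np.int64(275), np.int64(234)) 0.9990510940551758 shift px 0.0 0.0
px per cm x [3.88795451e+00 1.61596922e-03]
```

The gate matches its original shut image (knob shift about 0.25 px). Now the bolt.

```bash
python3 -m jog '[[[0,0,1.0],0],[[0,-4,1.2],0],[[0,-8,1.2],0],[[1,-10,4],0],[[2,-10,8],0],[[4,-10,12],0],[[6,-10,16],0],[[8,-10,20],0],[[10.5,-10,24],0],[[10.5,-10,27],0],[[10.5,-10,27],0],[[10.5,-10,27],0],[[10.5,-10,27],0],[[10.5,-10,27],0]]' 0
python3 -c "
from h import *
rows_to(.171,-.112,.084)"
```

```text
t: 27.77
tcp_pos: [0.6864, -0.1748, 0.1572]
tool_rot: [0.515, -0.485, 0.484, -0.515]
force: [-0.3, -0.1, -0.2]
finger_gap: -0.001
t 27.77 tcp pen [ 0.1654 -0.105   0.1572] yaw err 0.001 F [-0.3 -0.1 -0.2] gap -0.001
tool shift cm [0.71 7.32 0.58]
```

```bash
python3 -m jog '[[[0.7,2,0.5],0],[[0.7,5,0.5],0],[[0.7,7.3,0.5],0],[[0.7,7.3,0.5],0],[[0.7,7.3,0.5],0],[[0,7.3,0.5],0],[[-0.7,7.3,0.5],0],[[-1.4,7.3,0.5],0],[[-2.1,7.3,0.5],0],[[-2.8,7.3,0.5],0],[[-3.5,7.3,0.5],0],[[-3.9,7.3,0.5],0],[[-3.9,7.3,0.5],0],[[-3.9,7.3,0.5],0],[[-3.9,7.3,0.5],0]]'
python3 -c "
from h import *
tcp()"
python3 -m jog '[[[-0.2,0,0],0],[[-0.4,0,0],0],[[-0.4,0,0],0],[[-0.4,0,0],0]]'
python3 -c "
from h import *
tcp()"
```

```text
t: 29.02
tcp_pos: [0.6905, -0.136, 0.0838]
tool_rot: [0.515, -0.485, 0.484, -0.515]
force: [-0.3, 0.3, 0.3]
finger_gap: -0.003
t 29.02 tcp pen [ 0.1718 -0.0665  0.0838] yaw err 0.001 F [-0.3  0.3  0.3] gap -0.003
t: 29.35
tcp_pos: [0.6904, -0.1329, 0.0839]
tool_rot: [0.515, -0.485, 0.484, -0.515]
force: [0.2, -2.5, -1.2]
finger_gap: 0.0
t 29.35 tcp pen [ 0.1719 -0.0634  0.0839] yaw err 0.0 F [ 0.2 -2.5 -1.2] gap 0.0
```

```bash
python3 -m jog '[[[-0.2,0,0],0],[[-0.4,0,0],0],[[-0.4,0,0],0],[[-0.4,0,0],0]]'
python3 -c "
from h import *
tcp()"
python3 -m jog '[[[1.5,0,0],0],[[2.5,0,0],0],[[2.5,-4,0],0],[[2.5,-8,0],0],[[2.5,-12,0],0],[[0,-12,0],0],[[-4,-12,0],0],[[-8,-12,0],0],[[-12,-12,0],0],[[-16,-12,0],0],[[-20,-12,0],0],[[-24,-12,0],0],[[-28,-12,0],0],[[-32,-12,0],0],[[-36,-12,0],0],[[-36,-12,0],0],[[-36,-12,0],0],[[-36,-12,0],0]]'
python3 -c "
from h import *
tcp()
s=snap('top'); crop(s,'t6',130,155,420,285,2.75); bands(s)
a=cv2.imread('pics/top0.png',0); b=cv2.cvtColor(s['frame'],cv2.COLOR_RGB2GRAY); 
def cmp(a,b,s,P,r,tag,sc=8):
    u,v=proj(s,P).astype(int)
    A=cv2.resize(a[v-r:v+r,u-r:u+r],None,fx=sc,fy=sc,interpolation=2); B=cv2.resize(b[v-r-6:v+r+6,u-r-6:u+r+6],None,fx=sc,fy=sc,interpolation=2)
    _,m,_,l=cv2.minMaxLoc(cv2.matchTemplate(B,A,cv2.TM_CCOEFF_NORMED)); print(tag,(u,v),m,'shift px',l[0]/sc-6,l[1]/sc-6)
cmp(a,b,s,wor(.171,-.046,.1),7,'bolt'); cmp(a,b,s,wor(-.081,0,.08),6,'gate knob')
s=snap('side'); a=cv2.imread('pics/side0.png',0); b=cv2.cvtColor(s['frame'],cv2.COLOR_RGB2GRAY)
cmp(a,b,s,wor(.171,-.046,.09),8,'bolt side'); cmp(a,b,s,wor(-.081,0,.062),6,'gate side')
"
```

```text
t: 29.68
tcp_pos: [0.6905, -0.1327, 0.0841]
tool_rot: [0.517, -0.483, 0.486, -0.514]
force: [-0.5, -10.4, -3.8]
finger_gap: -0.001
t 29.68 tcp pen [ 0.172  -0.0632  0.0841] yaw err 0.001 F [ -0.5 -10.4  -3.8] gap -0.001
t: 31.18
tcp_pos: [0.6685, 0.231, 0.2043]
tool_rot: [0.515, -0.484, 0.484, -0.515]
force: [0.5, -0.8, -1.1]
finger_gap: -0.002
t 31.18 tcp pen [0.172  0.3011 0.2043] yaw err 0.001 F [ 0.5 -0.8 -1.1] gap -0.002
band [277.4 168.1] [275 165   6   8  34] [ 0.1892 -0.047   0.026 ]
band [332.8 216.1] [326 215  16   3  23] [ 0.0414 -0.1992  0.026 ]
band [294.3 220.2] [287 219  16   4  23] [ 0.0345 -0.0883  0.026 ]
band [335.7 237.9] [328 237  16   3  23] [-0.0213 -0.2035  0.026 ]
band [296.2 242. ] [289 241  16   3  23] [-0.028  -0.0904  0.026 ]
bolt (np.int64(277), np.int64(167)) 0.9698371887207031 shift px -0.5 0.0
gate knob (np.int64(264), np.int64(261)) 0.99951171875 shift px 0.0 0.0
bolt side (np.int64(305), np.int64(221)) 0.9877207279205322 shift px 0.0 -0.25
gate side (np.int64(205), np.int64(221)) 0.9939219355583191 shift px -0.125 0.0
```

View pics/t6.png

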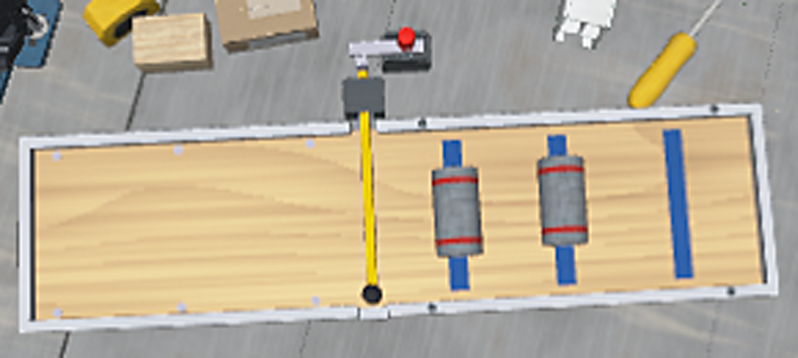

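Both rollers are on their lines (y errors about 2 mm), and the gate and bolt match their original shut images. Handing in.

```bash
python3 -c "
from h import *
tcp(); print(workorder.sign_off())"
```

```text
t 31.28 tcp pen [0.1723 0.2996 0.2043] yaw err -0.001 F [-1.3  0.6  0.3] gap 0.002
the job is handed in; nothing more can be done
None
```

The job is done and handed in at about 31 s of robot time; `sign_off` reports no verdict.

- **What I did:** I drew the bolt to its stop and slid the gate to its stop. I rolled both waiting rollers (only two were there) into the pen with the open fingers as a two-point pusher. The first went to line 2 and the second to line 3; then I shut the gate and the bolt.
- **Rollers at the end:** In the last top picture their centres were about 1 mm (line 2) and 1 mm (line 3) from the middle along the lane, within 10 mm across it, and within about 0.07 rad of square. The calibration is good to about 2 mm.
- **Gate and bolt:** The gate knob matched its starting picture to 0.1 px. The bolt knob was within 0.5 px (about 1–2 mm), and the shutting push ended against a firm stop.
- **Arm and bystanders:** The arm was clear at z ≈ 0.20 m. I saw no bystander move, but did not measure their positions.
- **Checks that disagreed:** A picture match on the gate's lug, taken while the bolt was still drawn, was inconclusive (0.78). The knob matches in both cameras settled that the gate was shut. While shutting the gate there was also an unexpected sideways force of about 13 N against its stop, and I did not find the cause.

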